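# Charge a dipper cup with grinding balls from the hopper

## Task

Get a charge of grinding balls ready for the glaze mill: stand the long-handled dipper cup upright in the cup rest, centred under the hopper's outlet, then slide the shutter open so that all six balls fall into the cup, and push the shutter fully home again. Leave the filled cup standing in the rest, and do not disturb the brush, the bowl and the jar.

Things in the scene. Friction and masses are not known exactly. Their poses are not given: they have to be found in the camera images.
- hopper: Fixed hopper stand. Origin on the table under the outlet's axis; front is its -x side (turned 50 to 80 degrees to the robot's right), z up. Wooden base x -60 to +95, 116 wide, 8 mm thick; back post x +71 to +85 mm, 183 mm tall. From z 20 to 118 mm the space above the base is open at front and sides. Fixed runner on each side of the shutter: y 30 to 36 mm, z 118 to 130 mm, x -24 to +71 mm.
- outlet (a point): Centre of the hopper's outlet at the shutter's underside, 122 mm above the table; axes as the hopper's. Above it a round aluminium throat, 60 mm outside (54 inside), straight from z 127 to 173 mm so that balls drop freely, then an open-topped funnel widening to 132 mm diameter at its rim, z 243 mm.
- cup_rest (a point): Centre of the cup rest on top of the base, 8 mm above the table, right under the outlet; axes as the hopper's. The cup's foot stands here between two low wooden cheeks (8 mm high, 80 mm apart, 70 mm long) and before a back stop (12 mm high, its face 38 mm behind this point, towards +x).
- shutter (a joint): Shutter slide, m: 0 = fully home (shut), grows as the shutter is drawn out of the front (towards the hopper's -x), end stop at 0.068 (fully open). It stays where it is left; it takes about 1.5 to 3 N to slide. The last balls fall only when it is drawn beyond about 0.055.
- shutter_tab (a point): Centre of the shutter's upright wooden tab: 12 mm wide (y), 14 deep (x), 38 tall; axes as the hopper's. Shut, it is 68 mm in front of the outlet's axis, centre 145 mm above the table. The funnel overhangs it: come from front and above, leaning about 40 degrees. A strap 14 mm wide, z 122 to 126 mm, joins it to the shutter plate (58 mm wide), which begins 37 mm behind the tab's centre.
- dipper_grip (a point): Grip point in the middle of the dipper's straight wooden handle (14 mm wide, 16 mm tall, 135 mm long), 125 mm from the cup's axis, 56 mm above the cup's underside. Axes as the dipper's: z up, the handle leads from the cup towards -x and ends 44 mm beyond this point.
- dipper_bowl (a point): Centre of the dipper's aluminium cup, half-way up (37.5 mm above its underside) on its axis. Cup 75 mm tall, 74 mm across the rim, 66 mm across the foot, wall 3 mm. With handle about 0.14 kg. It starts empty and upright on the table.
- ball1_center (a point): Centre of a white ceramic grinding ball, 20 mm diameter, about 16 g, smooth; starts in the hopper's throat on the shutter.
- ball2_center (a point): Centre of a white ceramic grinding ball, 20 mm diameter, about 16 g, smooth; starts in the hopper's throat on the shutter.
- ball3_center (a point): Centre of a white ceramic grinding ball, 20 mm diameter, about 16 g, smooth; starts in the hopper's throat on the shutter.
- ball4_center (a point): Centre of a white ceramic grinding ball, 20 mm diameter, about 16 g, smooth; starts in the hopper's throat on the shutter.
- ball5_center (a point): Centre of a white ceramic grinding ball, 20 mm diameter, about 16 g, smooth; starts in the hopper's throat on the shutter.
- ball6_center (a point): Centre of a white ceramic grinding ball, 20 mm diameter, about 16 g, smooth; starts in the hopper's throat on the shutter.
- brush: Brush lying flat on the table, 190 mm long, up to 42 mm wide, 20 mm high, handle towards its -x; bystander, not to be disturbed.
- bowl: Small terracotta bowl, 100 mm across, 45 mm tall, origin under its centre; bystander, not to be disturbed.
- jar: Lidded glass jar, 60 mm across, 80 mm tall, origin under its centre; bystander, not to be disturbed.

How it is judged:
By the outcome, as a careful person would: the job done as asked, in the order asked, and still so for the second after the job is handed in, with the robot touching nothing.
It also fails if it takes over 54 s, if anything falls off the work surface, if the arm or the gripper's body presses on something with over 40 N, if the wrist force passes 120 N, or if a joint passes its speed limit or range.

## Robot

A 6-joint arm with a two-finger parallel gripper is mounted at the origin on the work surface. World frame = base frame: x ahead of the robot, y to its left, z up, the work surface at z = 0. Lengths are in m, angles in rad, forces in N, time in s.
With the tool pointing down it reaches from about 0.35 to 0.975 m from the base axis. Payload 17.4 kg.
Tool frame: the origin (TCP) lies on the centre line of the jaws, within the pads' length; the fingertips stand 22 mm ahead of it and the grasp point (between the pads) lies 3 mm ahead of it (arm.nose_length is the distance from the TCP to the fingertips, in m); z points along the fingers, y is the direction in which the jaws open and shut (so a half turn about z gives the same grasp; the last joint's range is limited). The gripper opens to 85 mm and grips with 20 to 120 N. Pads are 22 mm wide; open, the fingers measure 114 mm over their backs; the gripper's body (76 mm by 85 mm) begins 54 mm behind the grasp point. The pads swing forward as they close: fully open they stand 13 mm farther back than shut.
Start: joints at [-1.217, 0.116, 1.442, -0, 1.584, -0.038], TCP at [0.258, -0.624, 0.253] pointing down, gripper open.
Joint ranges: [-2.83, 2.83], [-0.83, 2.19], [0.07, 2.5], [-1.14, 4.28], [0.01, 3], [-2.97, 2.97]. Speed limits (rad/s): [1.89, 1.89, 2.22, 3.14, 3.14, 3.14].

## Interface

Orientations are given as a rotation vector (axis times angle).
In Python, from bench import arm, get_image, close_job gives the robot as it stands. The module is installed in compiled form; this text tells all that it offers.
- The arm moves only by the tool step_arm, never from a script. Its argument "series" is a list that holds one entry, the list of rows, each a list of 7 numbers: the shift along the tool's x, y, z in mm, then the turn, a rotation vector about the tool's x, y, z in degrees, then the opening, from -1 (shut) to 1 (fully open). In form: [[[dx, dy, dz, rx, ry, rz, hand], ...]]. A call has 1 to 20 rows; each row is the pose to reach, as a shift and turn from the pose commanded when the call began, along the tool's axes at that moment; what a row does not reach only later rows make up. A row lasts 1/12 s, in which the tool goes at most 41.7 mm and 7.16 degrees, less where a joint would pass 70% of its speed; a pose out of reach is approached as far as the arm can. A call with a gripper value outside its range is refused whole. The fingers move at their own pace and stop on an object; the grip force is fixed at half the most. Time passes only in rows, so rows that repeat a pose let the fingers close. It gives the time, the measured TCP pose, the force and the opening at its end, in the units of the state.
- arm.get_state(): the state, without advancing time (a new reading comes with each control period).
- get_image(name): name is "scene" or "top" or "wrist"; returns a dict with "frame" (400x640x3 uint8, blue, green, red), "range_z" (400x640 float32, m along the optical axis (not along the pixel's ray), 0 where there is no reading), "intrinsics" (3x3 intrinsics, pixels), "R" (3x3) and "t" (3): a world point X has camera coordinates R X + t; the wrist camera has in their place "T_tool_cam" (4x4, takes a point from camera to tool coordinates, whose origin is the TCP and whose axes are the flange's). Camera axes: x right, y down, z forward; pixel columns grow to the right and rows downward; lengths in m; the calibration is good to about 2 mm. A picture is of the moment at which its call begins: read the wrist's pose just before it.
- close_job(): hands the job in, once; it reports no verdict.
The state is a dict: "time": time; "joints": joint angles; "joint_velocities": joint speeds; "joint_efforts": joint torques, N m; "tool_pos": TCP position; "eef_rot": TCP orientation; "ft_force": force on the tool from outside, world axes, zero at the start; "moment": the same for the moment, N m; "finger_gap": finger opening in m.
Only numpy, scipy, OpenCV 4.12 (cv2) and the standard library are available. Lean on these libraries where they do the work, as an engineer would, in place of code of your own. Each camera call takes 0.05 s, during which the arm holds its last target.

## Working session

There is one attempt and no reset: what is moved stays moved. The work goes in short steps, Python scripts to look and compute and a tool call to move; the robot and the scene stay as the last step left them, time stands still between calls to the robot, and variables do not carry over. Pictures are saved under pics/ and viewed, and the job is handed in when it is done.

Besides the shell and the picture viewer there is one more tool, called as name([rows], argument=value, ...), one row to a line, values as JSON. step_arm: Moves the arm, as the interface text tells. Its arguments: {"type":"object","properties":{"series":{"type":"array","items":{"type":"array","items":{"type":"array","items":{"type":"number"}}}}},"required":["series"]}

```bash
mkdir -p pics; ls; python3 - <<'E'
from bench import arm,get_image
import cv2,numpy as np
s=arm.get_state();print({k:np.round(v,4) for k,v in s.items()},arm.nose_length)
for n in ["scene","top","wrist"]:
    d=get_image(n);cv2.imwrite(f"pics/{n}0.png",d["frame"]);np.savez(f"pics/{n}0.npz",**d)
    print(n,[(k,np.round(v,3).tolist()) for k,v in d.items() if k not in("frame","range_z")])
E
```

```text
pics
{'time': np.float64(0.0), 'joints': array([-1.2169,  0.1165,  1.4423,  0.    ,  1.584 , -0.0378]), 'joint_velocities': array([-0.0006,  0.0005,  0.0005,  0.0001,  0.0014,  0.0015]), 'joint_efforts': array([-9.00000e-04, -7.31984e+01, -6.32488e+01, -3.00000e-04,
        6.20000e-03, -0.00000e+00]), 'tool_pos': array([ 0.2577, -0.6237,  0.2525]), 'eef_rot': array([-3.0803e+00, -6.1120e-01,  3.0000e-04]), 'ft_force': array([-0.5563,  0.3592, -0.2663]), 'moment': array([ 0.0453, -0.0377,  0.0584]), 'finger_gap': np.float64(0.0855)} 0.022
scene [('intrinsics', [[497.105, 0.0, 313.403], [0.0, 497.105, 194.133], [0.0, 0.0, 1.0]]), ('R', [[-0.732, 0.681, 0.015], [0.364, 0.409, -0.837], [-0.576, -0.607, -0.547]]), ('t', [0.477, -0.075, 1.645])]
top [('intrinsics', [[508.323, 0.0, 311.69], [0.0, 508.323, 191.153], [0.0, 0.0, 1.0]]), ('R', [[-0.02, -0.999, -0.033], [-0.986, 0.025, -0.164], [0.165, 0.03, -0.986]]), ('t', [-0.054, 0.613, 1.129])]
wrist [('intrinsics', [[359.152, 0.0, 316.796], [0.0, 359.152, 204.562], [0.0, 0.0, 1.0]]), ('T_tool_cam', [[-0.001, -0.95, -0.311, 0.08], [1.0, -0.001, 0.0, 0.001], [-0.0, -0.311, 0.95, -0.121], [0.0, 0.0, 0.0, 1.0]])]
```

View pics/scene0.png

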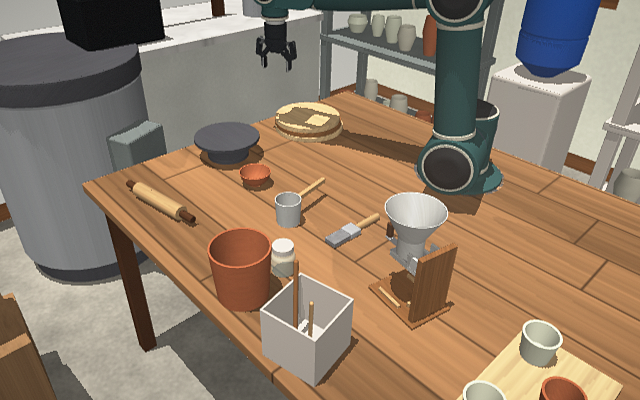

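View pics/top0.png

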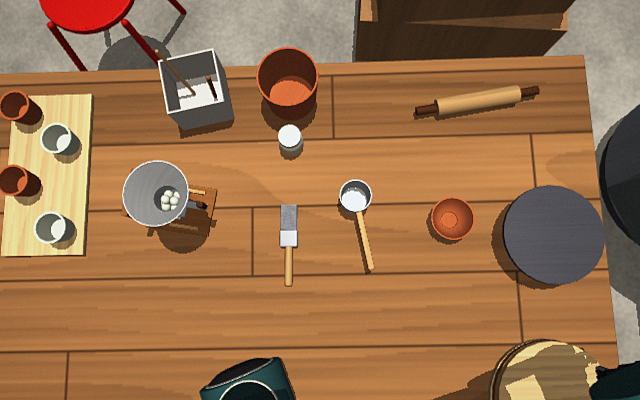

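View pics/wrist0.png

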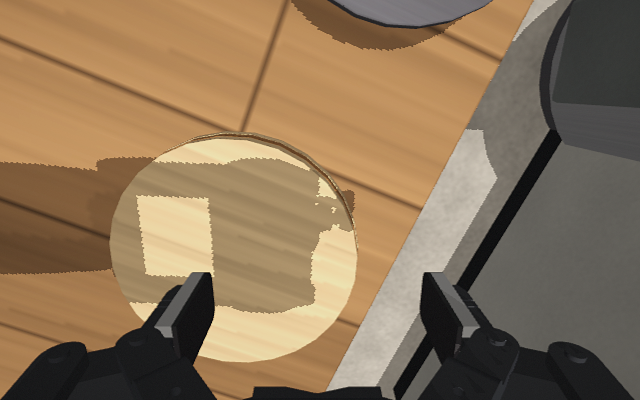

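```bash
cat > h.py <<'E'
import numpy as np,cv2
def cloud(d):
    z=d["range_z"].astype(float);K=d["intrinsics"]
    v,u=np.mgrid[:400,:640]
    P=np.stack([(u-K[0,2])/K[0,0]*z,(v-K[1,2])/K[1,1]*z,z],-1)
    W=(P-d["t"])@d["R"]
    W[z<=0]=np.nan
    return W
def proj(d,X):
    c=d["R"]@np.array(X)+d["t"];p=d["intrinsics"]@c;return p[:2]/p[2]
def circ(P):
    A=np.c_[2*P[:,:2],np.ones(len(P))];s=np.linalg.lstsq(A,(P[:,:2]**2).sum(1),rcond=None)[0]
    return s[:2],np.sqrt(s[2]+s[:2]@s[:2])
E
python3 - <<'E'
from h import *
T=dict(np.load("pics/top0.npz"));S=dict(np.load("pics/scene0.npz"))
WT,WS=cloud(T),cloud(S)
for W,n in((WT,"top"),(WS,"scene")):
    P=W.reshape(-1,3);P=P[~np.isnan(P[:,0])]
    def near(c,r,z0,z1):
        return P[(np.hypot(P[:,0]-c[0],P[:,1]-c[1])<r)&(P[:,2]>z0)&(P[:,2]<z1)]
    print(n,"table z",np.median(near(WT[300,320],.05,-.05,.05)[:,2]))
    for nm,px in (("hop",(193,155)),("cup",(195,355)),("bowl",(219,452)),("jar",(138,290))):
        c=WT[px]; 
        Q=near(c,.12,.01,.4); print(nm,c.round(3),np.percentile(Q[:,2],[50,90,98,99.8]).round(3))
    # hopper rim
    c=WT[193,155]; Q=near(c,.13,.225,.26); 
    print("rim",len(Q),circ(Q))
    c=WT[195,355];Q=near(c,.05,.068,.085);print("cuprim",len(Q),circ(Q))
    c=WT[138,290];Q=near(c,.06,.06,.1);print("jar",len(Q),circ(Q))
    c=WT[219,452];Q=near(c,.07,.038,.06);print("bowl",len(Q),circ(Q))
    c=WT[235,362];Q=near(c,.11,.04,.1);cup=near(WT[195,355],.055,-1,1)[:0]
    H=Q[np.hypot(*(Q[:,:2]-WT[195,355][:2]).T)>.06]
    m=H.mean(0);u,s,vt=np.linalg.svd(H[:,:2]-m[:2]);pr=(H[:,:2]-m[:2])@vt[0]
    print("handle",len(H),m,vt[0],np.percentile(pr,[0,2,98,100]),np.percentile(H[:,2],[2,50,95]))
    c=WT[240,288];Q=near(c,.14,.008,.04);print("brush",Q[:,:2].min(0),Q[:,:2].max(0),len(Q))
E
python3 - <<'E'
import cv2
a=cv2.imread("pics/top0.png")[140:270,110:400];cv2.imwrite("pics/topc.png",cv2.resize(a,None,fx=2.7,fy=2.7,interpolation=2))
a=cv2.imread("pics/scene0.png")[170:340,340:480];cv2.imwrite("pics/scenec.png",cv2.resize(a,None,fx=3.5,fy=3.5,interpolation=2))
E
```

```text
top table z -0.00029512296122101623
hop [0.596 0.256 0.172] [0.205 0.239 0.243 0.246]
cup [ 0.607 -0.171  0.008] [0.062 0.074 0.077 0.078]
bowl [ 0.544 -0.398  0.005] [0.036 0.075 0.078 0.079]
jar [ 0.733 -0.022  0.077] [0.079 0.137 0.141 0.143]
rim 1156 (array([0.58374389, 0.23190274]), np.float64(0.06007986001797269))
cuprim 156 (array([ 0.59560574, -0.16687536]), np.float64(0.03511192563690697))
jar 435 (array([ 0.74133985, -0.02013637]), np.float64(0.02059212552036595))
bowl 343 (array([ 0.54223958, -0.3883278 ]), np.float64(0.04654682680860522))
handle 345 [ 0.48801369 -0.18638541  0.06285931] [-0.98353528 -0.18071624] [-0.05955164 -0.0573861   0.05628801  0.05883938] [0.05467737 0.06330355 0.06684843]
brush [ 0.39835798 -0.03045955] [0.58639276 0.11003972] 1050
scene table z -0.0024148743703099945
hop [0.596 0.256 0.172] [0.163 0.232 0.24  0.242]
cup [ 0.607 -0.171  0.008] [0.052 0.07  0.074 0.076]
bowl [ 0.544 -0.398  0.005] [0.035 0.071 0.074 0.076]
jar [ 0.733 -0.022  0.077] [0.078 0.13  0.138 0.14 ]
rim 887 (array([0.58473002, 0.23439304]), np.float64(0.060658068769326265))
cuprim 122 (array([ 0.59715694, -0.16474143]), np.float64(0.03501270680222466))
jar 346 (array([ 0.74055639, -0.01495553]), np.float64(0.020257176248221653))
bowl 129 (array([ 0.54326599, -0.38602134]), np.float64(0.04728301968299054))
handle 185 [ 0.49109952 -0.18112184  0.05801047] [0.98391332 0.17864654] [-0.06230162 -0.05630098  0.05302553  0.05541287] [0.0475617  0.05971935 0.06376682]
brush [ 0.39719667 -0.02800072] [0.59082675 0.01584904] 549
```

View pics/topc.png

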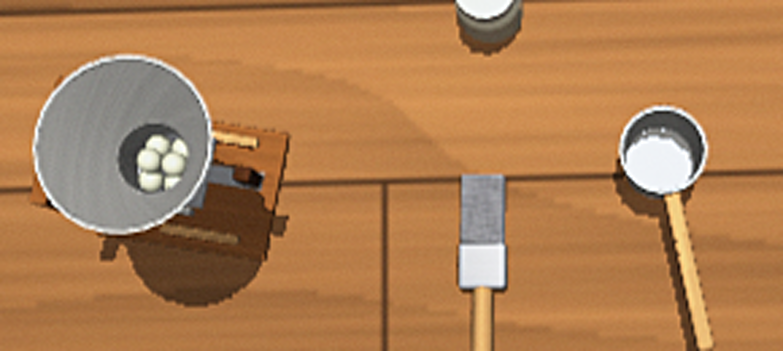

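View pics/scenec.png

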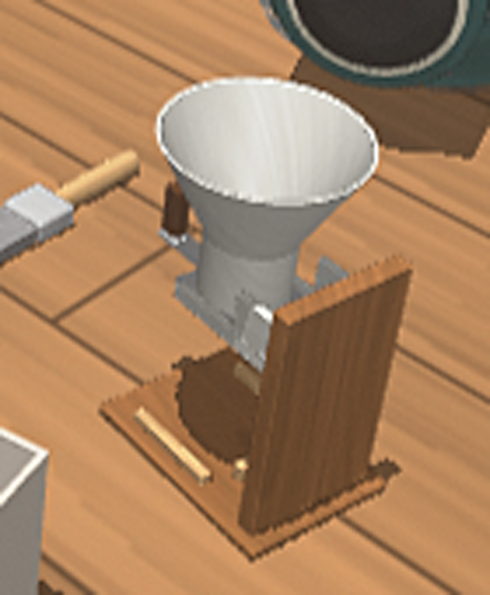

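```bash
python3 - <<'E'
from h import *
from scipy.optimize import least_squares
T=dict(np.load("pics/top0.npz"));S=dict(np.load("pics/scene0.npz"))
res={}
for n,d in(("top",T),("scene",S)):
    W=cloud(d);P=W.reshape(-1,3);P=P[~np.isnan(P[:,0])]
    c=np.array([.584,.233]);Q=P[(np.hypot(*(P[:,:2]-c).T)<.15)&(P[:,2]>.004)]
    # top rim via outer edge: z>.238
    R=Q[(Q[:,2]>np.percentile(Q[:,2],99.8)-.006)]
    f=least_squares(lambda p:np.hypot(R[:,0]-p[0],R[:,1]-p[1])-.0645,c,loss="soft_l1",f_scale=.001)
    print(n,"rim",f.x,len(R),f.cost)
    np.save(f"pics/hop_{n}.npy",Q)
# rim from image ellipse: fit contour of bright rim by projecting circle: use edge optimisation
Q=np.load("pics/hop_scene.npy")
B=Q[(Q[:,2]>.02)&(Q[:,2]<.17)]
# RANSAC vertical plane
rng=np.random.default_rng(0);best=(0,)
for _ in range(500):
    a,b=B[rng.choice(len(B),2,False),:2];t=b-a
    if np.linalg.norm(t)<.02: continue
    nn=np.array([-t[1],t[0]])/np.linalg.norm(t);k=(abs((B[:,:2]-a)@nn)<.003).sum()
    if k>best[0]:best=(k,a,nn)
k,a,nn=best;I=B[abs((B[:,:2]-a)@nn)<.004];m=I.mean(0);_,s,vt=np.linalg.svd(I[:,:2]-m[:2]);n=vt[1]
if n@(m[:2]-[.584,.233])<0:n=-n
print("post plane",k,m,"yaw",np.degrees(np.arctan2(n[1],n[0])),"dist to rim c",n@(m[:2]-[.584,.233]))
t=vt[0];pr=(I[:,:2]-m[:2])@t;print("tang extent",np.percentile(pr,[0,1,99,100]), "mid",m[:2]+t*(np.percentile(pr,1)+np.percentile(pr,99))/2)
# base edges in top image: points z~.008
for nm in("top","scene"):
    Q=np.load(f"pics/hop_{nm}.npy");b=Q[(Q[:,2]>.005)&(Q[:,2]<.011)]
    (cx,cy),(w,h),ang=cv2.minAreaRect((b[:,:2]*1000).astype(np.float32));print(nm,"base",cx,cy,w,h,ang,len(b))
    tb=Q[(Q[:,2]>.132)&(Q[:,2]<.166)]
    t2=tb[np.hypot(*(tb[:,:2]-[.584,.233]).T)>.05];t2=t2[t2[:,1]<.22];print(nm,"tab",len(t2),t2.mean(0) if len(t2) else 0, t2.min(0) if len(t2) else 0,t2.max(0) if len(t2) else 0)
E
```

```text
top rim [0.5837324  0.23188326] 388 0.00034331953527500344
scene rim [0.58493422 0.23428764] 356 0.0003985559440224066
post plane 1664 [0.60325177 0.3161306  0.09807536] yaw 79.15628806496895 dist to rim c 0.08526806753083228
tang extent [-0.05477534 -0.0518258   0.04686496  0.04832721] mid [0.60081564 0.31659724]
top base 573.7510375976562 217.59906005859375 243.89089965820312 274.6480407714844 70.58644104003906 998
top tab 59 [0.56973475 0.16325227 0.15610352] [0.56458058 0.1577268  0.13288885] [0.57614235 0.1719799  0.16576452]
scene base 588.6520385742188 252.06927490234375 154.8618621826172 116.53829956054688 79.38162994384766 1086
scene tab 81 [0.57532988 0.16906358 0.14844445] [0.56759234 0.15856517 0.13320984] [0.5803659  0.17477071 0.16290717]
```

```bash
cat >> h.py <<'E'
from scipy.spatial.transform import Rotation as Ro
from bench import arm
def tool(yaw,lean):
    """tool z leans toward +ex(yaw); tool x ~ ex"""
    ex=np.array([np.cos(yaw),np.sin(yaw),0]);Z=np.array([0,0,1.])
    z=np.sin(lean)*ex-np.cos(lean)*Z;y=-np.cross(Z,ex);x=np.cross(y,z)
    return np.c_[x,y,z]
def delta(p,Rt,s=None,grasp=True,back=0):
    """row to bring grasp point (3mm ahead) to p, withdrawn 'back' m along tool axis"""
    s=s or arm.get_state();R0=Ro.from_rotvec(s["eef_rot"]).as_matrix();p0=np.array(s["tool_pos"])
    tcp=np.array(p)-Rt[:,2]*(.003*grasp+back)
    d=R0.T@(tcp-p0)*1000;r=np.degrees(Ro.from_matrix(R0.T@Rt).as_rotvec())
    print("row",d.round(1).tolist(),r.round(2).tolist(),"| dist %.0f ang %.0f"%(np.linalg.norm(d),np.linalg.norm(r)), "tcp",tcp.round(4))
    return d,r
def wristcloud(s,d):
    z=d["range_z"].astype(float);K=d["intrinsics"];v,u=np.mgrid[:400,:640]
    P=np.stack([(u-K[0,2])/K[0,0]*z,(v-K[1,2])/K[1,1]*z,z],-1)
    M=d["T_tool_cam"];P=P@M[:3,:3].T+M[:3,3]
    W=P@Ro.from_rotvec(s["eef_rot"]).as_matrix().T+s["tool_pos"];W[z<=0]=np.nan
    return W
E
python3 - <<'E'
from h import *
delta([.4735,-.188,.058],tool(np.radians(10.3),np.radians(35)),back=.10)
E
```

```text
row [308.1, -332.6, 110.7] [-3.76, 34.87, 11.75] | dist 467 ang 37 tcp [ 0.4154 -0.1986  0.1424]
```

step_arm([
  [[308,-333,111,-3.8,34.9,11.8,1],[308,-333,111,-3.8,34.9,11.8,1],[308,-333,111,-3.8,34.9,11.8,1],[308,-333,111,-3.8,34.9,11.8,1],[308,-333,111,-3.8,34.9,11.8,1],[308,-333,111,-3.8,34.9,11.8,1],[308,-333,111,-3.8,34.9,11.8,1],[308,-333,111,-3.8,34.9,11.8,1],[308,-333,111,-3.8,34.9,11.8,1],[308,-333,111,-3.8,34.9,11.8,1],[308,-333,111,-3.8,34.9,11.8,1],[308,-333,111,-3.8,34.9,11.8,1],[308,-333,111,-3.8,34.9,11.8,1],[308,-333,111,-3.8,34.9,11.8,1],[308,-333,111,-3.8,34.9,11.8,1],[308,-333,111,-3.8,34.9,11.8,1],[308,-333,111,-3.8,34.9,11.8,1]],
])

```text
time: 1.57
tool_pos: [0.415, -0.1996, 0.1424]
eef_rot: [-2.936, -0.261, -0.927]
ft_force: [0.5, -0.3, 0.5]
finger_gap: 0.0852
```

```bash
python3 - <<'E'
from bench import get_image
from h import *
s=arm.get_state();print(s["joints"].round(3))
d=get_image("wrist");cv2.imwrite("pics/w1.png",d["frame"])
W=wristcloud(s,d);P=W.reshape(-1,3);P=P[~np.isnan(P[:,0])]
c=np.array([.5965,-.166])
Q=P[(np.hypot(*(P[:,:2]-c).T)<.05)&(P[:,2]>.069)&(P[:,2]<.08)];print("rim",len(Q),circ(Q),np.percentile(Q[:,2],[50,98]))
f=__import__("scipy.optimize").optimize.least_squares(lambda p:np.hypot(Q[:,0]-p[0],Q[:,1]-p[1])-.0355,c,loss="soft_l1",f_scale=.001);print(f.x)
H=P[(P[:,0]<.55)&(P[:,0]>.42)&(abs(P[:,1]+.188)<.05)&(P[:,2]>.045)&(P[:,2]<.075)]
m=H.mean(0);_,_,vt=np.linalg.svd(H[:,:2]-m[:2]);pr=(H[:,:2]-m[:2])@vt[0];print("handle",len(H),m,vt[0],pr.min(),pr.max(),np.percentile(H[:,2],[5,50,95]))
E
```

```text
[-0.783 -0.599  2.291  0.546  1.13   0.454]
rim 2087 (array([ 0.59679367, -0.16757921]), np.float64(0.035042243244078536)) [0.07416503 0.07597764]
[ 0.59666848 -0.1675965 ]
handle 3634 [ 0.4862877  -0.18797547  0.06373826] [-0.9831074  -0.18302961] -0.06600121274885862 0.055590319293675416 [0.06181892 0.06391358 0.06511939]
```

View pics/w1.png

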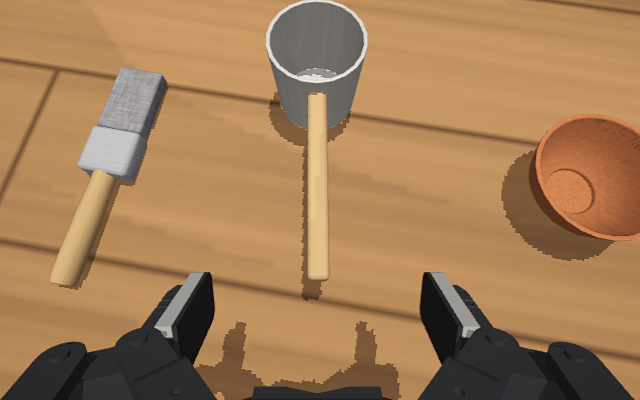

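```bash
python3 - <<'E'
from h import *
delta([.4738,-.1905,.056],tool(np.radians(10.5),np.radians(35)))
E
```

```text
row [-0.9, 1.4, 101.9] [0.25, -0.03, -0.25] | dist 102 ang 0 tcp [ 0.4721 -0.1908  0.0585]
```

step_arm([
  [[-1,1.4,40,0.3,0,-0.3,1],[-1,1.4,75,0.3,0,-0.3,1],[-1,1.4,102,0.3,0,-0.3,1],[-1,1.4,102,0.3,0,-0.3,1],[-1,1.4,102,0.3,0,-0.3,0],[-1,1.4,102,0.3,0,-0.3,-1],[-1,1.4,102,0.3,0,-0.3,-1],[-1,1.4,102,0.3,0,-0.3,-1],[-1,1.4,102,0.3,0,-0.3,-1],[-1,1.4,102,0.3,0,-0.3,-1],[-1,1.4,102,0.3,0,-0.3,-1],[-1,1.4,102,0.3,0,-0.3,-1],[-1,1.4,102,0.3,0,-0.3,-1],[-1,1.4,102,0.3,0,-0.3,-1]],
])

```text
time: 2.78
tool_pos: [0.4725, -0.19, 0.0587]
eef_rot: [-2.931, -0.273, -0.927]
ft_force: [-4.4, -1.7, 5.5]
finger_gap: 0.0131
```

```bash
python3 - <<'E'
from h import *
delta([.4738,-.1905,.146],tool(np.radians(10.5),np.radians(35)))
E
```

```text
row [51.1, 0.8, -73.7] [-0.05, -0.08, 0.14] | dist 90 ang 0 tcp [ 0.4721 -0.1908  0.1485]
```

step_arm([
  [[3,0,-4,0,0,0,-1],[11,0,-16,0,0,0,-1],[25,0,-36,0,0,0,-1],[39,0,-56,0,0,0,-1],[49,0,-70,0,0,0,-1],[51,0,-74,0,0,0,-1],[51,0,-74,0,0,0,-1]],
])

```text
time: 3.37
tool_pos: [0.4718, -0.1899, 0.1491]
eef_rot: [-2.931, -0.275, -0.927]
ft_force: [0.1, 0.4, -1.7]
finger_gap: 0.013
```

```bash
cat > cup.py <<'E'
from bench import get_image
from h import *
import sys
def cup(name):
    s=arm.get_state();d=get_image("wrist");cv2.imwrite(f"pics/{name}.png",d["frame"])
    R=Ro.from_rotvec(s["eef_rot"]).as_matrix()
    W=wristcloud(s,d);P=(W.reshape(-1,3)-s["tool_pos"])
    P=P[~np.isnan(P[:,0])]
    ex=R[:,0]*[1,1,0];ex/=np.linalg.norm(ex);ey=np.array([-ex[1],ex[0],0])
    L=np.c_[P@ex,P@ey,P[:,2]]  # tool-yaw-local
    Q=L[(np.hypot(L[:,0]-.127,L[:,1])<.048)&(L[:,2]>.005)&(L[:,2]<.03)]
    # rim top: per angle max z
    a=np.arctan2(Q[:,1],Q[:,0]-.127);b=((a+np.pi)/(2*np.pi)*36).astype(int)
    top=np.array([Q[b==k][np.argmax(Q[b==k][:,2])] for k in range(36) if (b==k).sum()>3])
    A=np.c_[top[:,0],top[:,1],np.ones(len(top))];k=np.linalg.lstsq(A,top[:,2],rcond=None)[0]
    print("rim plane pitch/roll deg",np.degrees(k[:2]).round(2),"z at .127 rel tcp",(k@[.127,0,1]).round(4))
    near=Q[abs(Q[:,2]-(k[0]*Q[:,0]+k[1]*Q[:,1]+k[2]))<.003];c,r=circ(near);print("rim centre local",c,r,"world",(s["tool_pos"]+ex*c[0]+ey*c[1]).round(4))
    H=L[(L[:,0]>.0)&(L[:,0]<.075)&(abs(L[:,1])<.02)&(abs(L[:,2])<.03)]
    if len(H)>50:
        h=np.polyfit(H[:,0],H[:,1],1);hz=np.polyfit(H[:,0],H[:,2],1);print("handle yaw",np.degrees(np.arctan(h[0])),"pitch",np.degrees(np.arctan(hz[0])),"z",hz[1])
if __name__=="__main__":cup(sys.argv[1])
E
python3 cup.py w2
python3 - <<'E'
from h import *
psi=np.radians(79.2);o=np.array([.5845,.233,0]);ex=np.array([np.cos(psi),np.sin(psi),0])
delta(o-ex*.29+[0,0,.146],tool(psi,np.radians(35)))
delta(o-ex*.29+[0,0,.082],tool(psi,np.radians(35)))
E
```

```text
rim plane pitch/roll deg [-5.82 -0.63] z at .127 rel tcp 0.0143
rim centre local [ 0.12655748 -0.00090704] 0.03468557688464129 world [ 0.5963 -0.1673  0.1491]
handle yaw -0.5341442958540716 pitch -2.8494085006171397 z 0.0064209935017088115
row [68.2, -123.0, 46.7] [39.31, -0.02, -56.13] | dist 148 ang 69 tcp [ 0.5298 -0.0536  0.1485]
row [31.4, -123.0, 99.1] [39.31, -0.02, -56.13] | dist 161 ang 69 tcp [ 0.5298 -0.0536  0.0845]
```

View pics/w2.png

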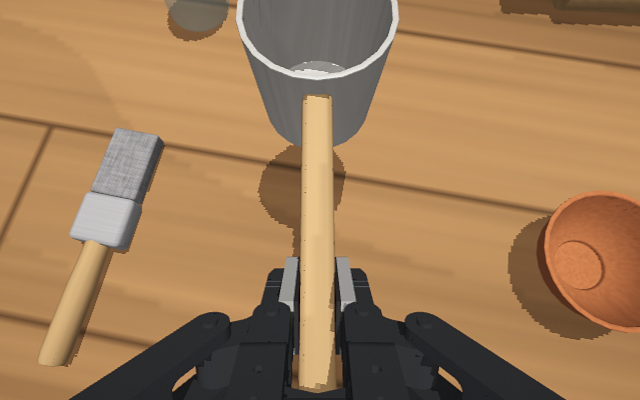

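```bash
python3 - <<'E'
from h import *
psi=np.radians(79.2);o=np.array([.5845,.233,0]);ex=np.array([np.cos(psi),np.sin(psi),0])
delta(o-ex*.29+[0,0,.146],tool(psi,np.radians(38)))
E
```

```text
row [68.1, -122.9, 46.7] [40.77, 2.61, -55.08] | dist 148 ang 69 tcp [ 0.5298 -0.0537  0.1484]
```

step_arm([
  [[2,-4,2,1.5,0.1,-2,-1],[7,-12,4.5,4,0.3,-5.5,-1],[13,-23,9,7.7,0.5,-10.4,-1],[19.5,-35,13.3,11.6,0.75,-15.7,-1],[26,-47,18,15.6,1,-21,-1],[33,-59.5,22.5,19.7,1.25,-26.6,-1],[39.5,-71.5,27,23.6,1.5,-32,-1],[46,-83,31.5,27.6,1.75,-37.3,-1],[53,-95.5,36.3,31.7,2,-42.8,-1],[59,-106.5,40.5,35.3,2.25,-47.7,-1],[64,-116,44,38.4,2.45,-52,-1],[67,-121,46,40.1,2.6,-54.3,-1],[68,-123,46.7,40.8,2.6,-55.1,-1],[68,-123,46.7,40.8,2.6,-55.1,-1],[68,-123,46.7,40.8,2.6,-55.1,-1]],
])

```text
time: 4.67
tool_pos: [0.5296, -0.0537, 0.1478]
eef_rot: [-2.029, -1.676, -0.698]
ft_force: [-0.2, 0.1, -2.8]
finger_gap: 0.0133
```

```bash
python3 cup.py w3; python3 - <<'E'
from bench import get_image
from h import *
for n in("scene","top"):
    d=get_image(n);cv2.imwrite(f"pics/{n}3.png",d["frame"])
print(arm.get_state()["joints"].round(3))
E
```

```text
rim plane pitch/roll deg [-8.74  0.17] z at .127 rel tcp 0.0182
rim centre local [ 0.12396525 -0.00067417] 0.03431562617776441 world [0.5538 0.0679 0.1478]
handle yaw -0.2920568313080256 pitch 1.5555067403046645 z 0.005210657295113778
[-0.456 -0.08   1.907  0.637  1.527 -0.365]
```

View pics/w3.png

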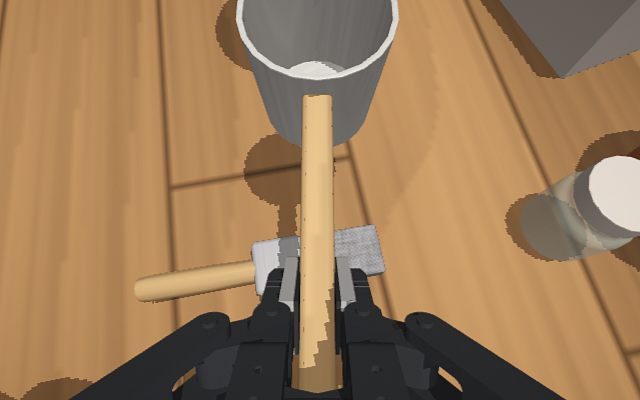

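View pics/scene3.png

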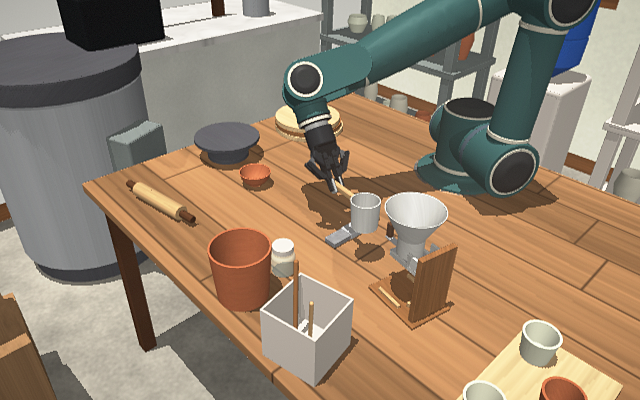

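```bash
cat > pitch.py <<'E'
from bench import get_image
from h import *
s=arm.get_state();d=get_image("wrist");np.savez("pics/wlast.npz",**d)
R=Ro.from_rotvec(s["eef_rot"]).as_matrix()
P=(wristcloud(s,d).reshape(-1,3)-s["tool_pos"]);P=P[~np.isnan(P[:,0])]
ex=R[:,0]*[1,1,0];ex/=np.linalg.norm(ex);ey=np.array([-ex[1],ex[0],0])
L=np.c_[P@ex,P@ey,P[:,2]]
H=L[(L[:,0]>.005)&(L[:,0]<.08)&(abs(L[:,1])<.006)&(abs(L[:,2])<.02)]
for a in np.arange(-.03,.09,.01):
    h=L[(abs(L[:,0]-a)<.005)&(abs(L[:,1])<.005)&(abs(L[:,2])<.03)]
    if len(h)>5: print(round(a,3),len(h),np.percentile(h[:,2],[10,50,90]).round(4))
# rim: inside/outside: near rim top z and far rim visible?
for a in np.arange(.08,.175,.005):
    h=L[(abs(L[:,0]-a)<.0025)&(abs(L[:,1])<.005)&(abs(L[:,2])<.09)]
    if len(h)>1: print("cup",round(a,3),len(h),np.percentile(h[:,2],[2,98]).round(4))
for sg in(-1,1):
    h=L[(sg*L[:,1]>.030)&(sg*L[:,1]<.042)&(abs(L[:,0]-.125)<.03)&(L[:,2]>-.02)&(L[:,2]<.05)]
    for a in(.105,.115,.125,.135,.145,.15):
        g=h[abs(h[:,0]-a)<.003]
        if len(g):print("side",sg,a,g[:,2].max().round(4))
E
python3 pitch.py
```

```text
-0.03 492 [0.0028 0.0037 0.0046]
-0.02 839 [0.0031 0.004  0.0049]
-0.01 778 [0.0035 0.0044 0.0053]
0.0 714 [0.0041 0.0049 0.0058]
0.01 686 [0.0045 0.0054 0.0063]
0.02 631 [0.005  0.0059 0.0067]
0.03 603 [0.0055 0.0063 0.0071]
0.04 575 [0.006  0.0068 0.0076]
0.05 526 [0.0065 0.0072 0.0081]
0.06 494 [0.0069 0.0077 0.0084]
0.07 476 [0.0074 0.0082 0.009 ]
0.08 456 [0.0078 0.0086 0.0094]
cup 0.08 223 [0.0073 0.0097]
cup 0.085 228 [0.0077 0.01  ]
cup 0.09 576 [0.0083 0.0208]
cup 0.15 71 [-0.0491 -0.0472]
cup 0.155 105 [-0.0489 -0.0462]
cup 0.16 1055 [-0.0475 -0.0022]
side -1 0.105 0.0217
side -1 0.115 0.0225
side -1 0.125 0.023
side -1 0.135 0.0213
side -1 0.145 0.0118
side 1 0.105 0.0211
side 1 0.115 0.0224
side 1 0.125 0.0226
side 1 0.135 0.0215
```

```bash
cat > ins.py <<'E'
from h import *
psi=np.radians(79.3);o=np.array([.5847,.2317,0]);ex=np.array([np.cos(psi),np.sin(psi),0]);ey=np.array([-ex[1],ex[0],0])
def tgt(standoff,z,lean=35.4):
    return delta(o-ex*(.127+standoff)+ey*.0007+[0,0,z],tool(psi,np.radians(lean)),grasp=False)
E
python3 - <<'E'
from ins import *
tgt(.165,.085);tgt(.08,.085);tgt(0,.085)
E
```

```text
row [-40.2, 0.3, 49.7] [0.11, -2.6, -0.12] | dist 64 ang 3 tcp [ 0.5298 -0.0551  0.085 ]
row [26.8, 0.1, 102.1] [0.11, -2.6, -0.12] | dist 106 ang 3 tcp [0.5456 0.0284 0.085 ]
row [89.8, -0.2, 151.3] [0.11, -2.6, -0.12] | dist 176 ang 3 tcp [0.5604 0.107  0.085 ]
```

step_arm([
  [[-6,0,8,0,-0.5,0,-1],[-18,0,22,0,-1.2,0,-1],[-32,0.2,40,0,-2.2,0,-1],[-40,0.3,49.7,0.1,-2.6,-0.1,-1],[-33,0.3,55,0.1,-2.6,-0.1,-1],[-18,0.2,67,0.1,-2.6,-0.1,-1],[5,0.2,85,0.1,-2.6,-0.1,-1],[20,0.1,96.5,0.1,-2.6,-0.1,-1],[26.8,0.1,102,0.1,-2.6,-0.1,-1],[26.8,0.1,102,0.1,-2.6,-0.1,-1]],
])

```text
time: 5.7
tool_pos: [0.5459, 0.0304, 0.0858]
eef_rot: [-2.054, -1.707, -0.656]
ft_force: [-0.3, -0.7, -2.1]
finger_gap: 0.0131
```

```bash
python3 pitch.py; python3 - <<'E'
from bench import get_image
from h import *
W=[]
for n in("scene","top","wrist"):
    d=get_image(n);f=d["frame"]
    if n=="scene":f=cv2.resize(f[170:330,320:500],None,fx=3,fy=3)
    if n=="top":f=cv2.resize(f[140:280,100:320],None,fx=3,fy=3)
    cv2.imwrite(f"pics/{n}4.png",f)
from ins import *
tgt(.0,.085);tgt(0,.0675)
E
```

```text
-0.03 477 [0.0038 0.0048 0.0057]
-0.02 834 [0.004  0.0049 0.0057]
-0.01 771 [0.004  0.0049 0.0057]
0.0 739 [0.0041 0.0049 0.0057]
0.01 676 [0.0041 0.0049 0.0057]
0.02 638 [0.0042 0.005  0.0058]
0.03 606 [0.0042 0.005  0.0057]
0.04 562 [0.0042 0.005  0.0057]
0.05 539 [0.0042 0.005  0.0058]
0.06 489 [0.0042 0.0051 0.0058]
0.07 478 [0.0043 0.0051 0.0057]
0.08 452 [0.0043 0.0051 0.0057]
cup 0.08 230 [0.0039 0.0061]
cup 0.085 229 [0.004  0.0061]
cup 0.09 575 [0.0041 0.0168]
cup 0.095 12 [0.015 0.016]
cup 0.145 19 [-0.0554 -0.0539]
cup 0.15 95 [-0.0556 -0.0537]
cup 0.155 394 [-0.0555 -0.0209]
cup 0.16 711 [-0.0494 -0.0089]
side -1 0.105 0.0174
side -1 0.115 0.0174
side -1 0.125 0.0171
side -1 0.135 0.016
side -1 0.145 0.0062
side 1 0.105 0.0165
side 1 0.115 0.0173
side 1 0.125 0.0174
side 1 0.135 0.0164
row [65.3, -0.3, 46.7] [-0.02, 0.0, 0.02] | dist 80 ang 0 tcp [0.5604 0.107  0.085 ]
row [55.2, -0.3, 61.0] [-0.02, 0.0, 0.02] | dist 82 ang 0 tcp [0.5604 0.107  0.0675]
```

View pics/scene4.png

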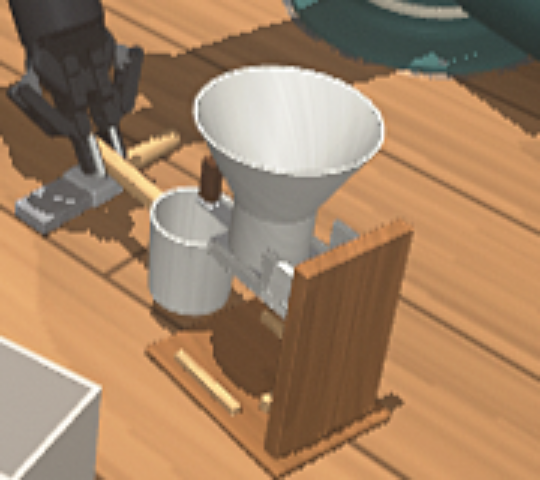

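View pics/wrist4.png

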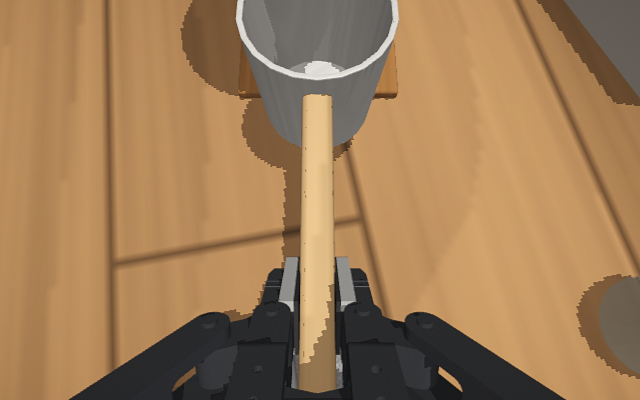

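```bash
python3 - <<'E'
from ins import *
s=arm.get_state();d=dict(np.load("pics/wlast.npz"))
P=wristcloud(s,d).reshape(-1,3);P=P[~np.isnan(P[:,0])]-o
L=np.c_[P@ex,P@ey,P[:,2]]
B=L[(L[:,2]>.0055)&(L[:,2]<.012)&(abs(L[:,1])<.08)&(L[:,0]>-.08)&(L[:,0]<-.03)]
print(len(B),"front edge",np.percentile(B[:,0],[0,1,2,5]),"y ext",np.percentile(B[:,1],[0,1,99,100]))
for sg in(-1,1):
    b=B[(sg*B[:,1]>.042)&(sg*B[:,1]<.055)];print(sg,len(b),np.percentile(b[:,0],[1,3,6]) if len(b) else 0)
E
```

```text
1222 front edge [-0.06264158 -0.0618377  -0.06160328 -0.06100361] y ext [-0.05936454 -0.05876299  0.05586087  0.05648875]
-1 464 [-0.06188054 -0.06141622 -0.06090752]
1 486 [-0.06178613 -0.06136009 -0.06076714]
```

```bash
sed -i 's/^ey=.*//; s/^def tgt/o=o-ex*.0012-ey*.0012\ndef tgt/' ins.py; python3 - <<'E'
from ins import *
print(o)
tgt(0,.085);tgt(0,.0675)
E
```

```text
[0.58565634 0.23029806 0.        ]
row [64.4, 0.9, 46.1] [-0.02, 0.0, 0.02] | dist 79 ang 0 tcp [0.5614 0.1056 0.085 ]
row [54.2, 0.9, 60.3] [-0.02, 0.0, 0.02] | dist 81 ang 0 tcp [0.5614 0.1056 0.0675]
```

step_arm([
  [[4,0.3,3,0,0,0,-1],[14,0.5,10,0,0,0,-1],[27,0.7,19,0,0,0,-1],[41,0.8,29,0,0,0,-1],[54,0.9,38.6,0,0,0,-1],[62,0.9,44.5,0,0,0,-1],[64.4,0.9,46,0,0,0,-1],[64.4,0.9,46,0,0,0,-1],[62,0.9,49.5,0,0,0,-1],[58,0.9,55,0,0,0,-1],[55.5,0.9,58.5,0,0,0,-1],[54.5,0.9,60,0,0,0,-1],[54.5,0.9,60,0,0,0,-1],[54.5,0.9,60,0,0,0,-1]],
])

```text
time: 7.07
tool_pos: [0.5612, 0.1062, 0.0675]
eef_rot: [-2.056, -1.705, -0.656]
ft_force: [-0.6, -0.6, -1.5]
finger_gap: 0.0127
```

```bash
python3 pitch.py|grep -v side; python3 - <<'E'
from bench import get_image
from h import *
for n in("scene","wrist"):
    d=get_image(n);f=d["frame"]
    if n=="scene":f=cv2.resize(f[170:330,320:500],None,fx=3,fy=3)
    cv2.imwrite(f"pics/{n}5.png",f)
from ins import *
s=arm.get_state();print((s["tool_pos"]-o)@ex,(s["tool_pos"]-o)@ey)
E
```

```text
-0.03 475 [0.0041 0.0049 0.0058]
-0.02 841 [0.004  0.0048 0.0057]
-0.01 766 [0.0041 0.0049 0.0058]
0.0 740 [0.0041 0.0049 0.0058]
0.01 674 [0.004  0.0049 0.0057]
0.02 629 [0.0042 0.0049 0.0057]
0.03 604 [0.0041 0.0049 0.0058]
0.04 572 [0.0042 0.005  0.0058]
0.05 525 [0.0042 0.005  0.0057]
0.06 495 [0.0043 0.005  0.0058]
0.07 471 [0.0042 0.005  0.0058]
0.08 448 [0.0043 0.005  0.0057]
cup 0.08 229 [0.0038 0.0065]
cup 0.085 131 [0.0038 0.0064]
-0.1263838008581718 0.0008819216792968314
```

View pics/scene5.png

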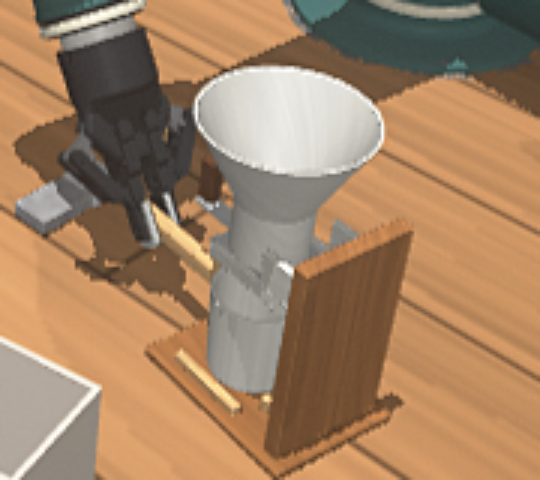

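View pics/wrist5.png

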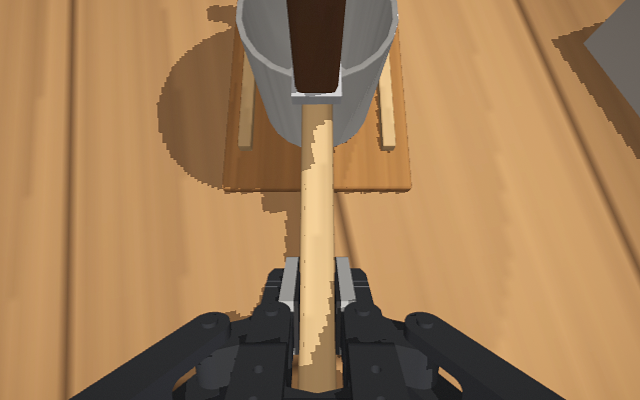

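step_arm([
  [[-0.4,0,0.5,0,0,0,-1],[-0.4,0,0.5,0,0,0,-1],[-0.4,0,0.5,0,0,0,-0.6],[-0.4,0,0.5,0,0,0,-0.3],[-0.4,0,0.5,0,0,0,0],[-0.4,0,0.5,0,0,0,0],[-0.4,0,0.5,0,0,0,0],[-0.4,0,0.5,0,0,0,0]],
])

```text
time: 7.88
tool_pos: [0.5613, 0.1064, 0.0671]
eef_rot: [-2.056, -1.705, -0.656]
ft_force: [-0.4, -0.0, 1.0]
finger_gap: 0.0426
```

```bash
python3 pitch.py|grep -v side; python3 - <<'E'
from ins import *
s=arm.get_state();d=dict(np.load("pics/wlast.npz"))
P=wristcloud(s,d).reshape(-1,3);P=P[~np.isnan(P[:,0])]-o
L=np.c_[P@ex,P@ey,P[:,2]]
B=L[(L[:,2]>.128)&(L[:,2]<.17)&(abs(L[:,1])<.02)&(L[:,0]<-.05)&(L[:,0]>-.1)]
print("tab",len(B),np.percentile(B,[1,50,99],axis=0))
B=L[(L[:,2]>.0055)&(L[:,2]<.012)&(abs(L[:,1])<.08)&(L[:,0]>-.08)&(L[:,0]<-.03)]
print("base",np.percentile(B[:,0],[1,2,5]),np.percentile(B[:,1],[1,99]))
# row: back off along tool axis
delta(o-ex*.068+[0,0,.147],tool(psi,np.radians(40)),back=.09)
delta(o-ex*.068+[0,0,.147],tool(psi,np.radians(40)))
E
```

```text
-0.03 470 [0.0041 0.005  0.0059]
-0.02 841 [0.0042 0.005  0.0059]
-0.01 772 [0.0042 0.0051 0.006 ]
0.0 741 [0.0043 0.0051 0.0058]
0.01 677 [0.0042 0.005  0.0059]
0.02 634 [0.0043 0.005  0.0058]
0.03 605 [0.0042 0.0051 0.0058]
0.04 572 [0.0042 0.005  0.0058]
0.05 533 [0.0042 0.005  0.0058]
0.06 493 [0.0043 0.005  0.0058]
0.07 468 [0.0042 0.005  0.0058]
0.08 461 [0.0042 0.005  0.0056]
cup 0.08 227 [0.0037 0.006 ]
cup 0.085 154 [0.0037 0.0058]
tab 4619 [[-0.07424033 -0.00547113  0.12865268]
 [-0.07314218  0.0003537   0.14620866]
 [-0.07125828  0.00618049  0.15725115]]
base [-0.05785905 -0.05765684 -0.05711026] [-0.05597762  0.05707315]
row [86.4, 0.9, -124.0] [-0.05, 4.59, 0.03] | dist 151 ang 5 tcp [0.5619 0.1047 0.2182]
row [93.6, 1.0, -34.3] [-0.05, 4.59, 0.03] | dist 100 ang 5 tcp [0.5727 0.1616 0.1493]
```

```bash
python3 - <<'E'
from ins import *
p=o-ex*.067+ey*.0003+[0,0,.152]
delta(p,tool(psi,np.radians(40)),back=.08)
delta(p,tool(psi,np.radians(40)))
E
```

```text
row [90.9, 0.6, -117.6] [-0.05, 4.59, 0.03] | dist 149 ang 5 tcp [0.563  0.1121 0.2156]
row [97.3, 0.7, -37.8] [-0.05, 4.59, 0.03] | dist 104 ang 5 tcp [0.5726 0.1626 0.1543]
```

step_arm([
  [[0,0,-10,0,0,0,0],[0,0,-30,0,0,0,0],[0,0,-60,0,0,0,0],[0,0,-95,0,0,0,0],[25,0.3,-115,0,2,0,0],[60,0.6,-117,0,4.6,0,0],[85,0.6,-117.6,0,4.6,0,0],[91,0.6,-117.6,0,4.6,0,0],[91,0.6,-117.6,0,4.6,0,0]],
])

```text
time: 8.68
tool_pos: [0.5631, 0.1127, 0.2172]
eef_rot: [-2.001, -1.663, -0.73]
ft_force: [-0.7, -0.2, -0.5]
finger_gap: 0.0429
```

```bash
python3 - <<'E'
from bench import get_image
from ins import *
s=arm.get_state();d=get_image("wrist");cv2.imwrite("pics/w6.png",d["frame"])
P=wristcloud(s,d).reshape(-1,3);P=P[~np.isnan(P[:,0])]-o
L=np.c_[P@ex,P@ey,P[:,2]]
B=L[(L[:,2]>.13)&(L[:,2]<.17)&(abs(L[:,1])<.02)&(L[:,0]<-.05)&(L[:,0]>-.1)]
print("tab",len(B),np.percentile(B,[1,50,99],axis=0))
p=o-ex*.067+ey*.0003+[0,0,.152]
delta(p,tool(psi,np.radians(40)))
d=get_image("scene");cv2.imwrite("pics/s6.png",cv2.resize(d["frame"][150:330,300:500],None,fx=3,fy=3))
E
```

```text
tab 731 [[-0.0736379  -0.00530848  0.13077128]
 [-0.07106625  0.00056873  0.16319244]
 [-0.06023187  0.00642628  0.16543586]]
row [-0.1, 0.3, 80.2] [-0.06, 0.03, 0.11] | dist 80 ang 0 tcp [0.5726 0.1626 0.1543]
```

View pics/w6.png

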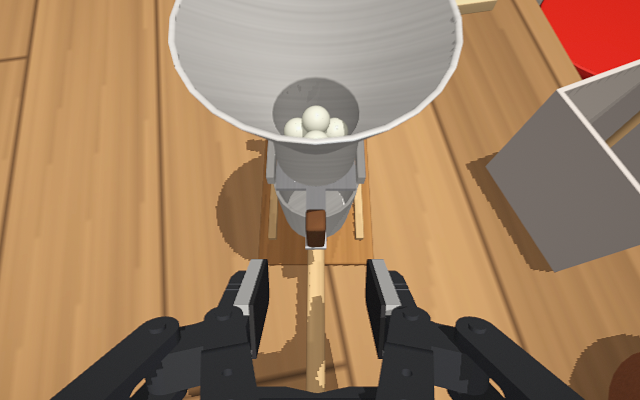

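View pics/s6.png

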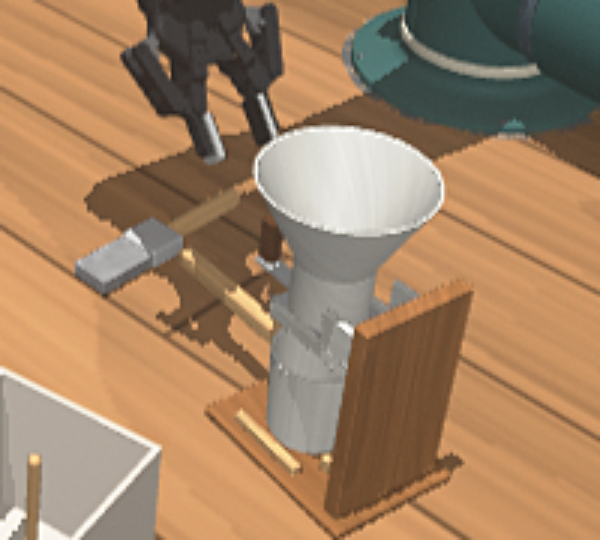

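step_arm([
  [[0,0.2,15,0,0,0,0],[0,0.2,40,0,0,0,0],[0,0.2,62,0,0,0,0],[0,0.2,75,0,0,0,0],[0,0.2,79.5,0,0,0,0],[0,0.2,79.5,0,0,0,0],[0,0.2,79.5,0,0,0,-0.3],[0,0.2,79.5,0,0,0,-0.6],[0,0.2,79.5,0,0,0,-1],[0,0.2,79.5,0,0,0,-1],[0,0.2,79.5,0,0,0,-1],[0,0.2,79.5,0,0,0,-1],[0,0.2,79.5,0,0,0,-1]],
])

```text
time: 9.87
tool_pos: [0.5719, 0.1619, 0.1558]
eef_rot: [-2.0, -1.661, -0.727]
ft_force: [-15.2, -6.3, 9.2]
finger_gap: 0.0107
```

```bash
python3 - <<'E'
from bench import get_image
from ins import *
s=arm.get_state();d=get_image("wrist");cv2.imwrite("pics/w7.png",d["frame"])
print((s["tool_pos"]-o)@ex,(s["tool_pos"]-o)@ey, s["finger_gap"],s["ft_force"])
R=Ro.from_rotvec(s["eef_rot"]).as_matrix()
print("per mm out:",(R.T@(-ex)).round(4),"per mm up",(R.T@[0,0,1]).round(4))
E
```

```text
-0.06975094689847941 0.0008678137037027855 0.01070429908801027 [-15.15393009  -6.29438751   9.20380248]
per mm out: [-0.766  -0.0026 -0.6428] per mm up [ 0.6428 -0.001  -0.766 ]
```

View pics/w7.png

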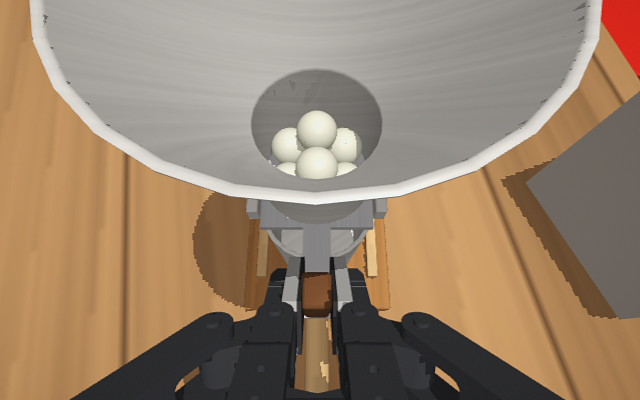

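step_arm([
  [[0,-0.8,0,0,0,0,-1],[-4,-0.8,-3.4,0,0,0,-1],[-10,-0.8,-8.4,0,0,0,-1],[-18,-0.8,-15,0,0,0,-1],[-27,-0.9,-22.7,0,0,0,-1],[-36,-0.9,-30.2,0,0,0,-1],[-44,-0.9,-37,0,0,0,-1],[-49,-1,-41,0,0,0,-1],[-50.6,-1,-42.4,0,0,0,-1],[-50.6,-1,-42.4,0,0,0,-1],[-50.6,-1,-42.4,0,0,0,-1],[-50.6,-1,-42.4,0,0,0,-1]],
])

```text
time: 10.92
tool_pos: [0.5596, 0.0968, 0.1558]
eef_rot: [-2.002, -1.661, -0.73]
ft_force: [-5.2, -0.4, 7.8]
finger_gap: 0.011
```

```bash
python3 - <<'E'
from bench import get_image
from ins import *
s=arm.get_state();d=get_image("wrist");cv2.imwrite("pics/w8.png",d["frame"])
print((s["tool_pos"]-o)@ex,(s["tool_pos"]-o)@ey, s["finger_gap"],s["ft_force"])
d=get_image("scene");cv2.imwrite("pics/s8.png",cv2.resize(d["frame"][150:330,300:500],None,fx=3,fy=3))
d=get_image("top");cv2.imwrite("pics/t8.png",cv2.resize(d["frame"][140:280,100:320],None,fx=3,fy=3))
E
```

```text
-0.13602927676101287 0.000856943353863597 0.010968588910227575 [-5.19370146 -0.3866089   7.84059378]
```

View pics/w8.png

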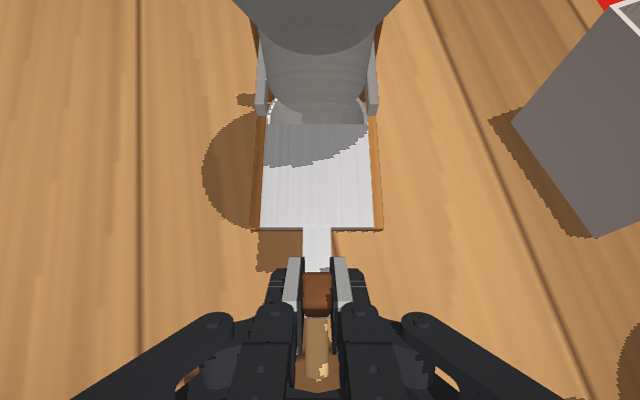

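View pics/s8.png

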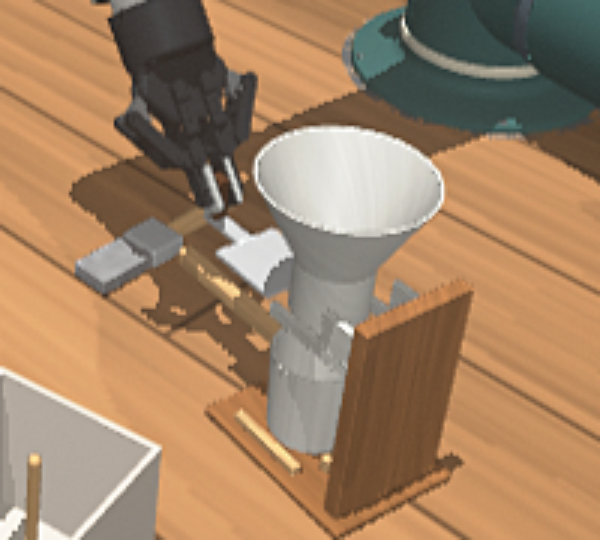

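View pics/t8.png

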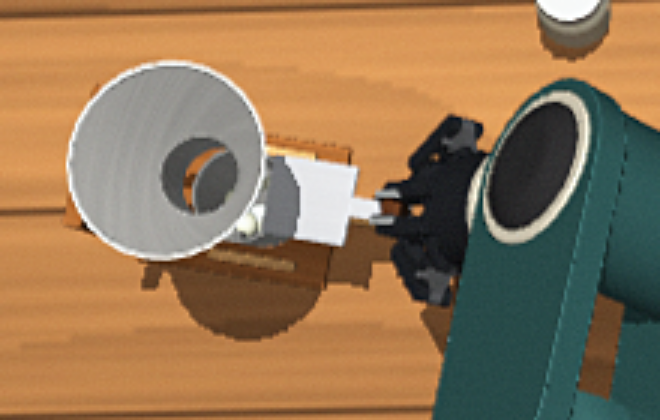

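```bash
python3 - <<'E'
from bench import get_image
from ins import *
d=get_image("top");W=cloud(d);cv2.imwrite("pics/t9.png",cv2.resize(d["frame"][180:240,150:230],None,fx=8,fy=8))
np.savez("pics/t9.npz",**d)
for v in range(206,224,3):
    print(v,[ (np.array([(W[v,u]-o)@ex,(W[v,u]-o)@ey,W[v,u,2]])*1000).round(0).astype(int).tolist() for u in range(174,200,4)])
f=d["frame"].astype(int)
E
```

```text
206 [[31, 2, 23], [-33, 16, 194], [-53, 18, 231], [6, -3, 11], [-39, 6, 130], [-46, 4, 124], [-54, 3, 125]]
209 [[-22, 22, 181], [-40, 23, 212], [-58, 24, 242], [5, 4, 9], [-39, 12, 126], [-47, 11, 126], [-57, 9, 128]]
212 [[-32, 30, 206], [-48, 31, 233], [7, 14, 28], [3, 11, 11], [-40, 18, 127], [-48, 17, 125], [-58, 16, 127]]
215 [[-39, 37, 226], [-53, 37, 245], [6, 21, 29], [-3, 19, 28], [-42, 25, 128], [-51, 24, 130], [-58, 22, 123]]
218 [[-45, 44, 241], [-17, 35, 126], [4, 28, 30], [-21, 30, 83], [-41, 31, 120], [-52, 30, 126], [-59, 28, 124]]
221 [[28, 37, 8], [17, 35, 13], [-7, 37, 62], [-12, 34, 47], [-15, 32, 26], [-20, 29, 9], [-29, 27, 8]]
```

View pics/t9.png

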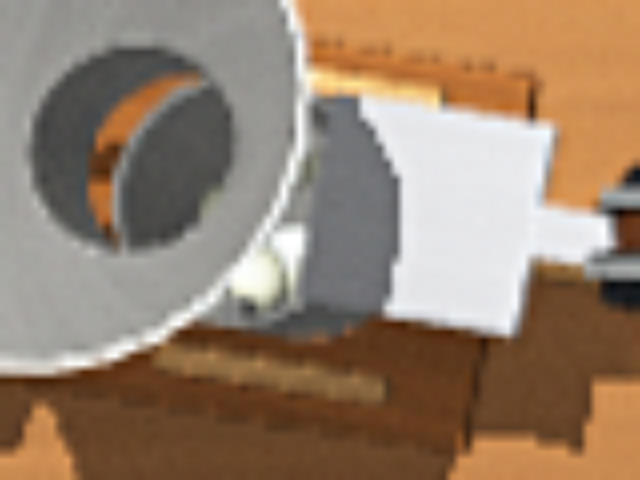

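step_arm([
  [[-1.5,0,-1.3,0,0,0,-1],[-1.5,0,-1.3,0,0,0,-1],[-1.5,0,-1.3,0,0,0,-1],[-1.5,0,-1.3,0,0,0,-1]],
])

```text
time: 11.45
tool_pos: [0.5592, 0.095, 0.1558]
eef_rot: [-2.002, -1.661, -0.73]
ft_force: [-4.6, -0.0, 8.5]
finger_gap: 0.0107
```

```bash
python3 - <<'E'
from bench import get_image
from ins import *
s=arm.get_state();print((s["tool_pos"]-o)@ex,s["ft_force"])
d=get_image("top");cv2.imwrite("pics/t10.png",cv2.resize(d["frame"][180:240,130:230],None,fx=7,fy=7))
E
```

```text
-0.13787814411869298 [-4.62491065e+00 -6.96901686e-04  8.52350624e+00]
```

View pics/t10.png

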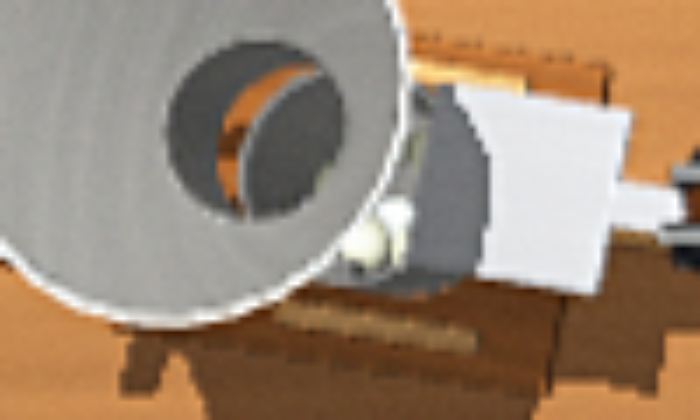

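step_arm([
  [[3,0,2.5,0,0,0,-1],[9,0,7.6,0,0,0,-1],[18,0.1,15.1,0,0,0,-1],[27,0.1,22.7,0,0,0,-1],[36,0.1,30.2,0,0,0,-1],[44,0.2,36.9,0,0,0,-1],[49,0.2,41.1,0,0,0,-1],[51.5,0.2,43.2,0,0,0,-1],[52.2,0.2,43.8,0,0,0,-1],[52.2,0.2,43.8,0,0,0,-1],[52.2,0.2,43.8,0,0,0,-1]],
])

```text
time: 12.42
tool_pos: [0.5718, 0.1619, 0.1558]
eef_rot: [-2.001, -1.661, -0.729]
ft_force: [-9.4, -3.1, 9.6]
finger_gap: 0.0105
```

```bash
python3 - <<'E'
from bench import get_image
from ins import *
s=arm.get_state();print((s["tool_pos"]-o)@ex,s["ft_force"],s["ft_force"]@ex)
E
```

```text
-0.0698043836967671 [-9.42474247 -3.06170598  9.64031974] -4.758331515779252
```

step_arm([
  [[0.6,0,0.5,0,0,0,-1],[1.1,0,1,0,0,0,-1],[1.1,0,1,0,0,0,-1],[1.1,0,1,0,0,0,-1]],
])

```text
time: 12.75
tool_pos: [0.5719, 0.1621, 0.1558]
eef_rot: [-2.003, -1.662, -0.728]
ft_force: [-19.8, -21.5, 16.2]
finger_gap: 0.0108
```

```bash
python3 - <<'E'
from bench import get_image
from ins import *
s=arm.get_state();print((s["tool_pos"]-o)@ex,s["ft_force"],s["ft_force"]@ex)
E
```

```text
-0.06953116544082127 [-19.77090969 -21.53853833  16.22827765] -24.834841264357255
```

step_arm([
  [[-0.3,0,-0.3,0,0,0,-1],[-0.3,0,-0.3,0,0,0,-0.6],[-0.3,0,-0.3,0,0,0,-0.3],[-0.3,0,-0.3,0,0,0,0],[-0.3,0,-0.3,0,0,0,0],[-0.3,0,-0.3,0,0,0,0],[0,0,-10,0,0,0,0],[0,0,-35,0,0,0,0],[0,0,-65,0,0,0,0],[0,0,-85,0,0,0,0],[0,0,-85,0,0,0,0]],
])

```text
time: 13.67
tool_pos: [0.5628, 0.1084, 0.224]
eef_rot: [-2.004, -1.663, -0.734]
ft_force: [-0.3, 0.7, 0.6]
finger_gap: 0.0428
```

```bash
python3 - <<'E'
from bench import get_image
from ins import *
s=arm.get_state();d=get_image("wrist");cv2.imwrite("pics/w11.png",d["frame"])
P=wristcloud(s,d).reshape(-1,3);P=P[~np.isnan(P[:,0])]-o
L=np.c_[P@ex,P@ey,P[:,2]]
B=L[(L[:,2]>.13)&(L[:,2]<.17)&(abs(L[:,1])<.02)&(L[:,0]<-.05)&(L[:,0]>-.1)]
print("tab",len(B),np.percentile(B,[1,50,99],axis=0))
d=get_image("scene");cv2.imwrite("pics/s11.png",cv2.resize(d["frame"][150:330,300:500],None,fx=3,fy=3))
d=get_image("top");cv2.imwrite("pics/t11.png",cv2.resize(d["frame"][140:280,100:320],None,fx=3,fy=3))
E
```

```text
tab 687 [[-0.07360201 -0.00512838  0.13094096]
 [-0.07120365  0.00039749  0.16326268]
 [-0.05995409  0.00646403  0.16545962]]
```

View pics/w11.png

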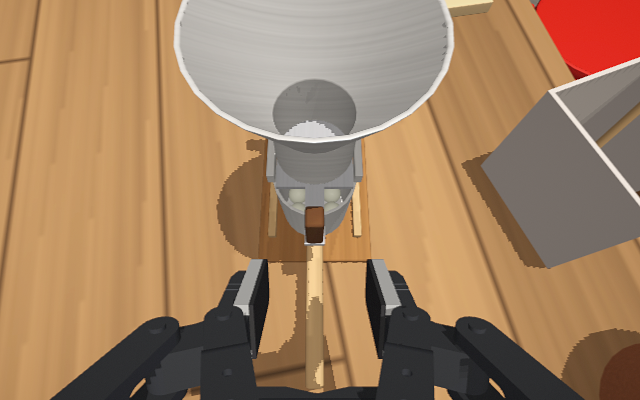

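View pics/s11.png

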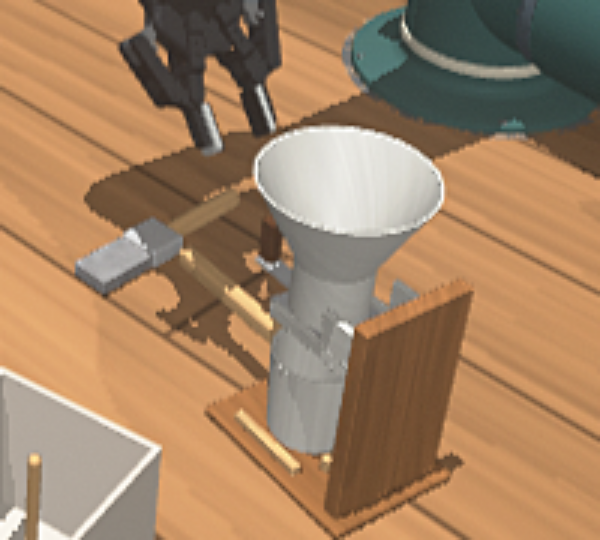

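View pics/t11.png

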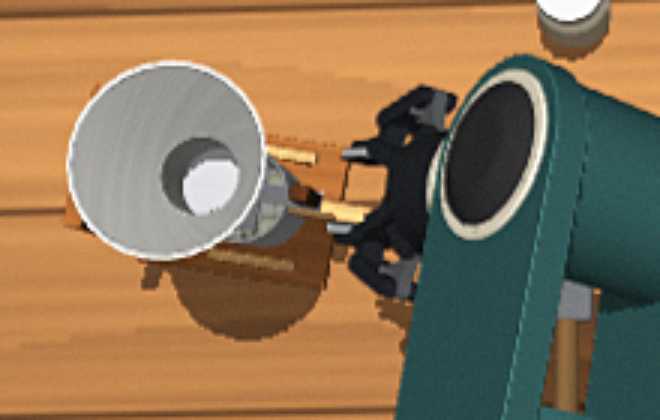

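step_arm([
  [[0,0,-30,0,0,0,0],[-20,0,-60,0,0,0,0],[-50,0,-80,0,7,0,0],[-80,0,-80,0,14,0,0],[-100,0,-80,0,18,0,0],[-100,0,-80,0,18,0,0],[-100,0,-80,0,18,0,0]],
])

```text
time: 14.4
tool_pos: [0.538, -0.0158, 0.2144]
eef_rot: [-1.78, -1.47, -0.983]
ft_force: [-0.1, -0.2, 0.6]
finger_gap: 0.0426
```

```bash
python3 - <<'E'
from bench import get_image
from ins import *
s=arm.get_state();d=get_image("wrist");f=d["frame"];cv2.imwrite("pics/w12.png",cv2.resize(f[0:260,200:440],None,fx=2.3,fy=2.3,interpolation=2))
d=get_image("scene");cv2.imwrite("pics/s12.png",d["frame"])
d=get_image("top");cv2.imwrite("pics/t12.png",d["frame"])
print(s["joints"].round(2))
E
```

```text
[-0.5  -0.06  1.89  0.95  1.68 -0.38]
```

View pics/w12.png

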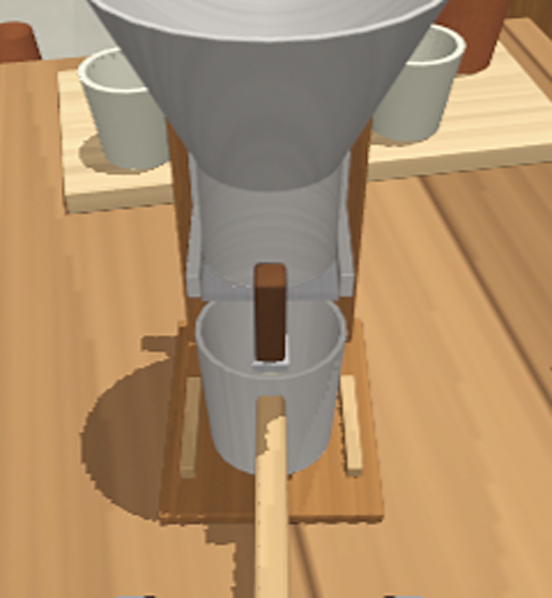

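View pics/s12.png

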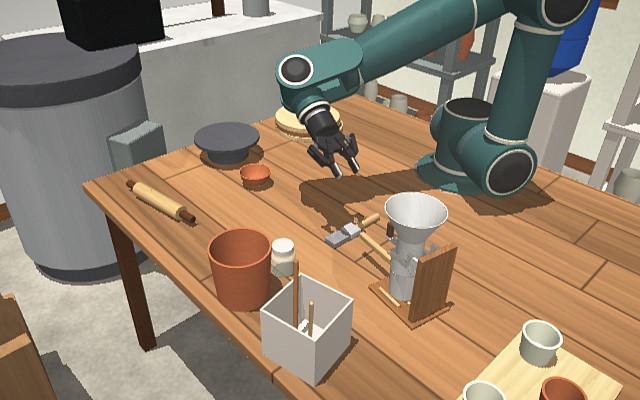

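View pics/t12.png

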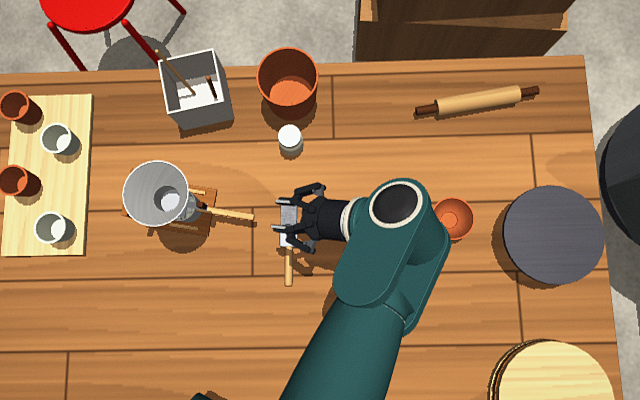

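```bash
python3 -c "
from bench import close_job
print(close_job())"
```

```text
the job is handed in; nothing more can be done
None
```

The dipper cup stands upright in the rest under the outlet with its charge of balls, and the shutter is pushed fully home. I handed the job in at about 14.5 s of robot time.

**Cup:** I gripped the dipper by its handle and set it down in the rest. Two wrist-camera measurements of its fore-and-aft position disagreed by about 4 mm. Their average puts it within 1 mm of centre, and it looks even between the cheeks.

**Shutter:** I drew it about 68 mm out and pushed it back until it stopped, moving only 0.3 mm under about 25 N. The tab's front face then read the same as before opening (-73.6 mm).

**Balls:** After shutting, the throat is empty and no stray balls are visible. Several balls can be seen in the cup, but I could not count all six from any camera view.

**Bystanders:** The brush, bowl and jar look unmoved in the last pictures. The gripper is open and touches nothing.

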